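# Start the kettle parts soaking

## Robot

A 6-joint arm with a two-finger parallel gripper is mounted at the origin on the work surface. World frame = base frame: x ahead of the robot, y to its left, z up, the work surface at z = 0. Lengths are in mm, angles in rad, forces in N, time in s.
With the tool pointing down it reaches from about 375 to 975 mm from the base axis. Payload 3.8 kg.
Tool frame: the origin (TCP) lies between the finger pads; the fingertips stand 22 mm ahead of it and the grasp point (between the pads) lies 3 mm ahead of it; y points along the fingers, x is the direction in which the jaws open and shut, and the axes are right-handed (so a half turn about y gives the same grasp; the last joint's range is limited). The gripper opens to 88 mm and grips with 3 to 60 N. Pads are 18 mm wide; open, the fingers measure 123 mm over their backs; the gripper's body (75 mm by 187 mm) begins 45 mm behind the grasp point.
Start: joints at [1.111, 0.264, 1.604, -0, 1.274, -0.037], TCP at [276.96, 615.558, 260.706] pointing down, gripper open.
Joint ranges: [-2.63, 2.63], [-0.94, 2.18], [0.31, 2.57], [-1.31, 4.45], [0, 2.66], [-2.55, 2.55]. Speed limits (rad/s): [2.57, 2.57, 3.14, 3.14, 3.14, 3.14].

## Interface

Orientations are given as a unit quaternion [w, x, y, z].
In Python, from rig import env gives the robot as it stands. Calls block until the motion is done:
- env.move_to(position, orientation): joint-space move of the TCP to a pose.
- env.line_to(position, ori=None, speed=150, until_force=None): straight line of the TCP; ori=None keeps the orientation; speed is the mean speed in mm/s. With until_force (N) it stops when the force on the tool has changed by that much, and returns True; else False.
- env.goto_joints(angles): joint-space move.
- env.grip(opening, squeeze=None): opening from 0.0 (shut) to 1.0 (fully open); squeeze is the grip in N (None keeps the last); returns when the fingers have stopped.
- env.hold(seconds).
- env.solve_ik(position, orientation): joint angles nearest the present ones, or None.
- env.state(): the state.
- env.read_camera(name): name is "scene" or "side" or "wrist"; returns the picture (384x512x3 uint8, red, green, blue); there is no depth.
- env.camera_params(name): a dict with "K" (3x3 intrinsics, pixels), "R" (3x3) and "t" (3): a world point X has camera coordinates R X + t; the wrist camera has in their place "T_tool_cam" (4x4, takes a point from camera to tool coordinates, whose origin is the TCP and whose axes are the tool frame's). Camera axes: x right, y down, z forward; pixel columns grow to the right and rows downward; lengths in mm; the calibration is good to about 2 mm. A picture is of the moment at which its call begins: read the wrist's pose just before it. camera_params takes no time and is no camera call.
A pose or a line that the arm cannot do raises env.IKError and nothing moves.
- env.finish_job(): hands the job in, once; it reports no verdict.
The state is a dict: "time_s": time; "qpos": joint angles; "qd": joint speeds; "joint_torque": joint torques, N m; "eef_pos": TCP position; "orientation": TCP orientation; "force": force on the tool from outside, world axes, zero at the start; "torque": the same for the moment, N m; "finger_gap": opening from 0.0 (shut) to 1.0 (fully open).
Only numpy, scipy, OpenCV 4.12 (cv2) and the standard library are available. Lean on these libraries where they do the work, as an engineer would, in place of code of your own. Each camera call takes 0.05 s, during which the arm holds its last target.

## Task

Start the descaling soak for the kettle: put the mesh filter in the blue crock, then press the crock's lid down until it is seated level all round. Then take the soak jars that are there, red cap first, then yellow, then blue: turn each right over so that its cap points steeply down, hold it so for about two seconds, and stand it upright on the green mat, wholly on it. Last of all turn the timer dial to the red mark, and leave the kettle, spray bottle, ramekin and brush where they are.

Things in the scene. Friction and masses are not known exactly. Their poses are not given: they have to be found in the camera images.
- jar_red: closed squat clear plastic soak jar with a red screw cap and a heavy red foot; round, 60 mm in diameter, 66 mm tall in all (foot to 14 mm, clear body to 50 mm, then the cap, 58 mm across); about 180 g, most of it in the foot, rigid, the cap does not come off. Origin: centre of the underside; z points to the cap. Starts upright on the board. May be absent.
- jar_yellow: closed squat clear plastic soak jar with a yellow screw cap and a heavy yellow foot; round, 60 mm in diameter, 66 mm tall in all (foot to 14 mm, clear body to 50 mm, then the cap, 58 mm across); about 180 g, most of it in the foot, rigid, the cap does not come off. Origin: centre of the underside; z points to the cap. Starts upright on the board. May be absent.
- jar_blue: closed squat clear plastic soak jar with a blue screw cap and a heavy blue foot; round, 60 mm in diameter, 66 mm tall in all (foot to 14 mm, clear body to 50 mm, then the cap, 58 mm across); about 180 g, most of it in the foot, rigid, the cap does not come off. Origin: centre of the underside; z points to the cap. Starts upright on the board. May be absent.
- filter: the kettle's mesh filter: a rigid orange plastic frame, 56 mm (its x) by 30 mm (its y) by 14 mm high, lying flat on the board with steel mesh on top; 30 g. Origin: centre of the underside.
- crock: blue round stoneware crock, open on top, fixed. Outside 114 mm across, wall 5 mm, rim 62 mm above the board, inner floor 6 mm above it. Four rounded sprung rubber lugs, 6 mm below the rim, stand in to 42 mm from the axis and hold the lid up until it is pressed. Origin: centre of the underside.
- lid: white lid, 120 g, lying plug down. From below: tapered plug 84 mm across, widening to 98 at 14 mm up; flange 114 across (14 to 20 mm); neck 18 across (20 to 26); round wooden knob 28 across (26 to 50). Origin: centre of the plug's underside. Laid on the crock it rests some 6 mm high on the lugs; 5 to 20 N on the knob seats the flange on the rim (origin 48 mm over the crock's), and it stays.
- mat: green draining mat fixed on the board, 160 mm (its x) by 310 mm (its y), 4 mm thick. Origin: centre of the underside.
- timer: white soak timer, a fixed box 104 mm square and 35 mm high, with the dial in the middle of its top and thirteen ticks round it, 0.35 rad apart, clockwise from the timer's -x side; the seventh tick is broad and red. Origin: centre of the underside.
- dial (a joint): angle of the timer dial, rad, growing clockwise seen from above, 0 to 4.2. At 0 the pointer (white line on one end of the bar) points along the timer's -x; the red mark is at 2.1. Turns with light friction (0.03 N m) and stays where it is left.
- dial_grip (a point): point on the dial's axis at which to grip its black bar; 72 mm above the board. The bar is 14 mm thick, 42 mm long, from 12 to 44 mm above the timer's top (the point is at 37 mm); it lies along this point's x axis, and the pointer is at its -x end.
- kettle: chrome kettle, 164 mm across, 186 mm tall, black handle; leave alone. Origin: centre of the underside.
- spray: clear spray bottle, 70 mm across, 205 mm tall, white head; leave alone. Origin: centre of the underside.
- ramekin: small white ramekin, 84 mm across, 42 mm tall; leave alone. Origin: centre of the underside.
- brush: bamboo scrubbing brush, 190 mm long (its x), 32 mm wide, 34 mm high; leave alone. Origin: centre of the underside.
Mind the look-alikes: they are no part of the job. Leave any pink look-alike of the jar_red alone. Of the things that look like the filter, take the one that is nearest to the robot's base at the start.

How it is judged:
By the outcome, as a careful person would: the job done as asked, in the order asked, and still so for the second after the job is handed in, with the robot touching nothing.
Of jar_red, jar_yellow, jar_blue only 2 to 3 are there at a start; the rules pass over those that are not, and their reading is None.
At some moment in a run one of jar_red, jar_yellow, jar_blue, filter may be knocked a few centimetres aside while the robot is not near it.
It also fails if it takes over 210 s, if anything falls off the work surface, if the arm or the gripper's body presses on something with over 40 N, if the wrist force passes 120 N, or if a joint passes its speed limit or range.

## Working session

There is one attempt and no reset: what is moved stays moved. The work goes in short steps, each a Python script; the robot and the scene stay as the last script left them, time stands still between calls to the robot, and variables do not carry over. Pictures are saved under pics/ and viewed, and the job is handed in when it is done.

```bash
ls; mkdir -p pics; cat > h.py <<'E'
import numpy as np, cv2
from rig import env
def save(name,img): cv2.imwrite('pics/%s.png'%name,cv2.cvtColor(img,cv2.COLOR_RGB2BGR))
E
python3 - <<'E'
from h import *
for n in ['scene','side','wrist']:
    im=env.read_camera(n); save(n+'0',im); np.save('pics/%s0.npy'%n,im)
    print(n,{k:np.round(v,3).tolist() for k,v in env.camera_params(n).items()})
s=env.state(); print(s)
E
```

```text
pics
scene {'K': [[390.312, 0.0, 256.764], [0.0, 390.312, 192.647], [0.0, 0.0, 1.0]], 'R': [[0.139, 0.99, 0.012], [0.656, -0.083, -0.75], [-0.742, 0.112, -0.661]], 't': [-108.511, -294.34, 1752.349]}
side {'K': [[380.092, 0.0, 254.139], [0.0, 380.092, 189.661], [0.0, 0.0, 1.0]], 'R': [[-0.996, -0.089, 0.015], [-0.077, 0.753, -0.653], [0.047, -0.652, -0.757]], 't': [528.559, 80.919, 1502.812]}
wrist {'K': [[329.326, 0.0, 255.533], [0.0, 329.326, 196.705], [0.0, 0.0, 1.0]], 'T_tool_cam': [[1.0, -0.001, 0.0, 0.007], [-0.0, -0.265, 0.964, -124.396], [-0.001, -0.964, -0.265, 68.899], [0.0, 0.0, 0.0, 1.0]]}
{'time_s': 0.15, 'qpos': array([ 1.11109316e+00,  2.64592396e-01,  1.60502696e+00, -1.46434770e-05,
        1.27372762e+00, -3.69178490e-02]), 'qd': array([-0.00093514, -0.00200419, -0.00328452, -0.00161317, -0.00022267,
        0.00025291]), 'joint_torque': array([ 1.86812453e-03, -5.02847350e+01, -3.57469869e+01,  7.32508069e-02,
        2.49258662e-02, -1.02561473e-04]), 'eef_pos': array([276.745699  , 615.10408535, 259.68372511]), 'orientation': array([-0.59345806,  0.59410124,  0.38342969, -0.38449046]), 'force': array([-0.77034569,  0.51401862, -0.05674196]), 'torque': array([0.01998851, 0.00381963, 0.02496358]), 'finger_gap': 1.0026043089017205}
```

View pics/scene0.png

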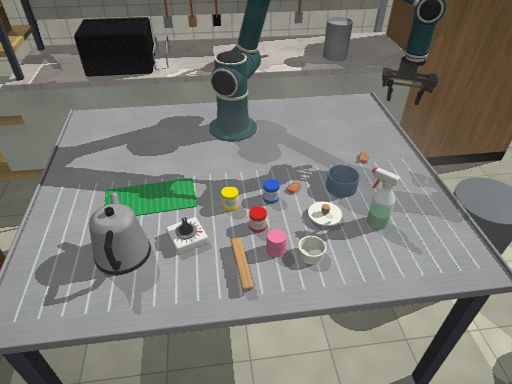

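View pics/side0.png

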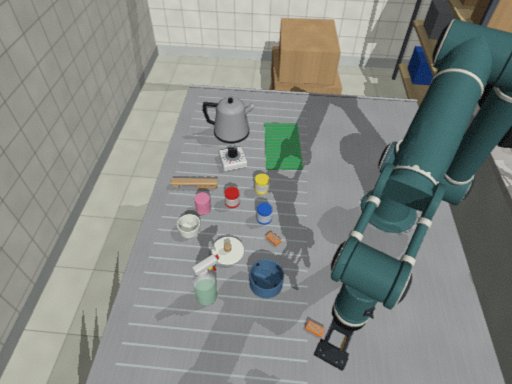

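View pics/wrist0.png

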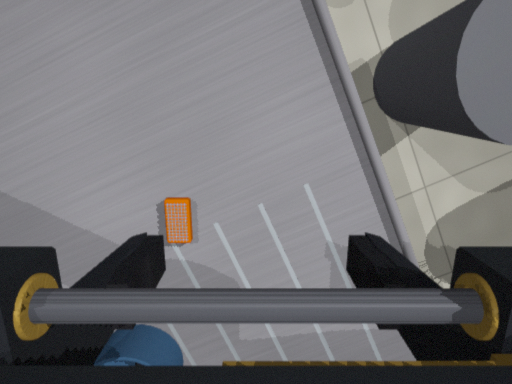

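```bash
cat >> h.py <<'E'
from scipy.spatial.transform import Rotation as Ro
def q2R(q): q=np.asarray(q); return Ro.from_quat([q[1],q[2],q[3],q[0]]).as_matrix()
def R2q(R): q=Ro.from_matrix(R).as_quat(); return np.array([q[3],q[0],q[1],q[2]])
def cam(name,st=None):
    p=env.camera_params(name)
    if name!='wrist': return p['K'],p['R'].T,-p['R'].T@p['t']
    Rt=q2R(st['orientation']); T=p['T_tool_cam']
    return p['K'],Rt@T[:3,:3],Rt@T[:3,3]+st['eef_pos']
def ray(c,uv):
    K,R,o=c; d=R@np.linalg.solve(K,[uv[0],uv[1],1.]); return o,d/np.linalg.norm(d)
def onz(c,uv,z):
    o,d=ray(c,uv); return o+d*(z-o[2])/d[2]
def tri(obs):
    A=np.zeros((3,3));b=np.zeros(3)
    for c,uv in obs:
        o,d=ray(c,uv); P=np.eye(3)-np.outer(d,d); A+=P;b+=P@o
    X=np.linalg.solve(A,b)
    res=[np.linalg.norm(np.cross(X-ray(c,uv)[0],ray(c,uv)[1])) for c,uv in obs]
    return X,np.round(res,1)
def proj(c,X):
    K,R,o=c; p=K@(R.T@(np.asarray(X)-o)); return p[:2]/p[2]
# down orientation: tool y = -Z, tool x = (cos a, sin a,0); tool z = x cross y
def down(a):
    x=np.array([np.cos(a),np.sin(a),0]);y=np.array([0,0,-1.]);z=np.cross(x,y)
    return R2q(np.c_[x,y,z])
HSV={'orange':((7,150,120),(14,255,255)),'red':((0,170,90),(5,255,255)),'yellow':((23,150,120),(32,255,255)),
 'blue':((105,150,60),(125,255,255)),'green':((50,150,60),(75,255,255)),'pink':((165,90,120),(176,255,255))}
def blobs(img,col,amin=15):
    lo,hi=HSV[col]; h=cv2.cvtColor(img,cv2.COLOR_RGB2HSV); m=cv2.inRange(h,lo,hi)
    n,l,s,c=cv2.connectedComponentsWithStats(m)
    return [(np.round(c[i],1),s[i].tolist(),(l==i)) for i in range(1,n) if s[i][4]>=amin]
E
python3 - <<'E'
from h import *
for n in ['scene','side']:
    im=np.load('pics/%s0.npy'%n); c=cam(n)
    for col in HSV:
        for b in blobs(im,col): print(n,col,b[0],b[1],np.round(onz(c,b[0],10)))
cw=cam('wrist',env.state()); im=np.load('pics/wrist0.npy')
for b in blobs(im,'orange'): print('w',b[0],b[1],np.round(onz(cw,b[0],14),1))
print(cw[2], np.round(q2R(env.state()['orientation']),2))
E
```

```text
scene orange [293.8 188.6] [288, 183, 13, 10, 42] [461. 181.  10.]
scene red [257.8 212.7] [250, 206, 17, 15, 185] [568.  33.  10.]
scene yellow [229.2 192.8] [221, 186, 17, 14, 188] [454. -54.  10.]
scene yellow [230.2 208.7] [223, 206, 15, 5, 33] [537. -58.  10.]
scene blue [271.3 184.8] [263, 179, 17, 13, 162] [429. 103.  10.]
scene blue [272.5 201.3] [267, 199, 12, 4, 15] [518.  92.  10.]
scene green [163.6 196.8] [134, 178, 63, 38, 1176] [ 446. -287.   10.]
scene green [124.5 195.8] [123, 187, 4, 18, 68] [ 424. -424.   10.]
scene green [130.5 197.1] [129, 187, 4, 22, 85] [ 433. -402.   10.]
scene green [107.5 196.6] [106, 189, 4, 16, 48] [ 420. -483.   10.]
scene green [119.  193.8] [117, 188, 4, 16, 42] [ 410. -444.   10.]
scene pink [276.  242.3] [267, 229, 19, 28, 445] [708.  71.  10.]
side orange [272.5 240.7] [266, 236, 15, 9, 32] [446. 195.  10.]
side orange [312.8 330.4] [305, 320, 18, 17, 46] [303. 511.  10.]
side red [231.3 192.6] [225, 187, 14, 12, 132] [625. -19.  10.]
side yellow [261.5 179.4] [255, 174, 14, 12, 134] [ 509. -104.   10.]
side blue [419.5  67.8] [409, 
[... 494 characters left out ...]
-296.   10.]
side green [287.  151.9] [276, 151, 24, 2, 27] [ 409. -281.   10.]
side green [283.3 154.8] [266, 154, 34, 2, 41] [ 424. -261.   10.]
side green [283.4 157.9] [267, 157, 34, 2, 38] [ 423. -241.   10.]
side green [285.8 161.2] [269, 161, 32, 2, 36] [ 412. -222.   10.]
side green [283.3 164.7] [272, 164, 25, 2, 37] [ 422. -199.   10.]
side green [285.  167.9] [267, 167, 35, 2, 40] [ 414. -181.   10.]
side pink [202.2 204.4] [195, 193, 15, 21, 186] [731.  53.  10.]
w [166.4 224.5] [165, 209, 4, 32, 48] [294.3 490.   14. ]
w [174.4 241.7] [168, 241, 13, 2, 18] [317.8 488.3  14. ]
[214.01104824 643.57634984 384.08257955] [[ 0.41 -0.   -0.91]
 [ 0.91 -0.    0.41]
 [-0.   -1.    0.  ]]
```

```bash
python3 - <<'E'
import cv2
a=cv2.imread('pics/scene0.png')[140:290,90:440]; cv2.imwrite('pics/sc_z.png',cv2.resize(a,None,fx=2.28,fy=2.28,interpolation=cv2.INTER_CUBIC))
a=cv2.imread('pics/side0.png')[85:355,150:350]; cv2.imwrite('pics/sd_z.png',cv2.resize(a,None,fx=2.2,fy=2.2,interpolation=cv2.INTER_CUBIC))
E
```

```text
(no output)
```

View pics/sc_z.png

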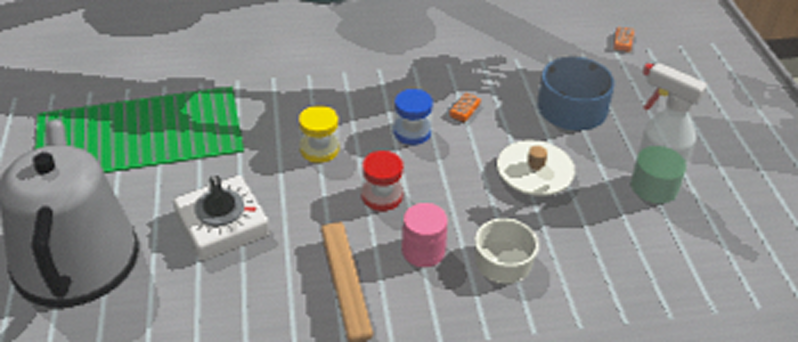

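View pics/sd_z.png

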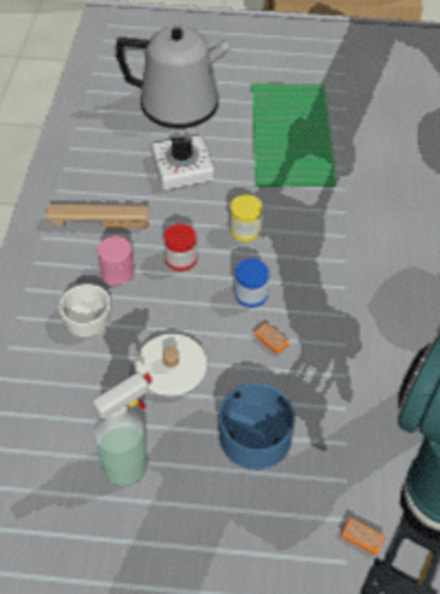

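```bash
python3 - <<'E'
from h import *
import json
st=[]
for i,p in enumerate([[430,200,400],[430,-180,400]]):
    env.move_to(p,down(-np.pi/2)); env.hold(0.15)
    s=env.state(); im=env.read_camera('wrist'); save('w%d'%(i+1),im); np.save('pics/w%d.npy'%(i+1),im)
    st.append({k:np.asarray(s[k]).tolist() for k in ('eef_pos','orientation','qpos','time_s')})
json.dump(st,open('w_st.json','w')); print(st)
E
```

```text
[{'eef_pos': [429.91447861600693, 200.5356251529918, 399.62177068995], 'orientation': [-0.5001146308136937, 0.5005438522814389, -0.49980776377426106, 0.4995331893481275], 'qpos': [0.38385949014914394, -0.17865686459155203, 1.8137111681828417, 0.00011995413636490247, 1.5072489230589732, 1.9533306266139132], 'time_s': 2.0333}, {'eef_pos': [430.3753070088258, -179.04852599095713, 399.9737075375069], 'orientation': [0.5005323711193259, -0.5003757217712388, 0.4995906685138264, -0.49950039685418185], 'qpos': [-0.4478628146721165, -0.19576136977079536, 1.8273079011939886, 0.00025173330433632407, 1.5100934479251162, 1.1211012068361932], 'time_s': 3.65}]
```

View pics/w1.png

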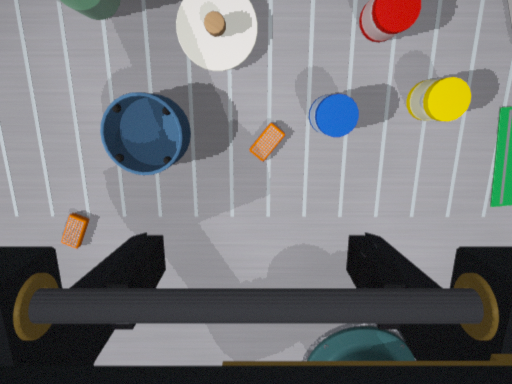

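View pics/w2.png

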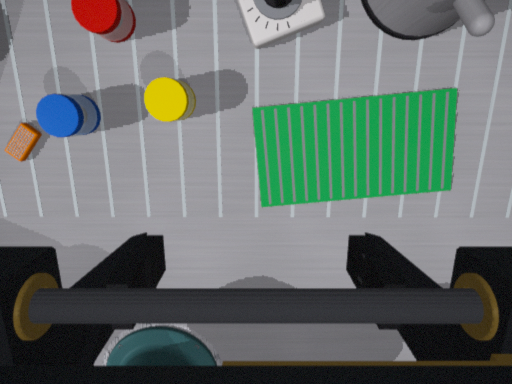

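```bash
python3 - <<'E'
from h import *
import json
st=json.load(open('w_st.json'))
C=[cam('wrist',{k:np.array(v) for k,v in s.items()}) for s in st]
I=[np.load('pics/w%d.npy'%i) for i in (1,2)]
HSV['filt']=((5,80,80),(17,255,255)); HSV['blue']=((108,180,80),(122,255,255));
B={}
for i in (0,1):
    for col in ['filt','red','yellow','blue','green']:
        for b in blobs(I[i],col,60):
            c=max(cv2.findContours(b[2].astype('uint8'),cv2.RETR_EXTERNAL,cv2.CHAIN_APPROX_NONE)[0],key=cv2.contourArea)
            print(i,col,b[0],b[1],np.round(np.array(cv2.minAreaRect(c)[0]),1),np.round(cv2.minAreaRect(c)[1],1),round(cv2.minAreaRect(c)[2],1), np.round(onz(C[i],b[0],14 if col=='filt' else 66),1))
# crock/lid via edges
hsv=cv2.cvtColor(I[0],cv2.COLOR_RGB2HSV)
print(hsv[95,145],hsv[130,110],hsv[135,145],hsv[30,240],hsv[22,214])
E
```

```text
0 filt [214.6  23.3] [204, 12, 21, 24, 378] [214.5  23.5] [23.7 19.2] 63.4 [609.3 258.5  14. ]
0 filt [266.6 141.9] [249, 123, 36, 39, 678] [266.8 141.7] [20. 37.] 38.7 [444.3 184.   14. ]
0 filt [ 75.  229.8] [61, 213, 28, 36, 558] [ 74.4 230.1] [20.6 33.5] 18.4 [300.3 499.1  14. ]
0 red [395.2  14.2] [372, 0, 49, 34, 1341] [396.   16.5] [33. 48.] 90.0 [608.2  26.2  66. ]
0 yellow [446.7  98.8] [423, 77, 48, 44, 1666] [446.5  98.5] [43. 47.] 90.0 [506.7 -53.9  66. ]
0 yellow [410.  100.6] [407, 83, 12, 35, 94] [411.7  99.6] [ 9.7 34.2] 5.0 [504.4  -5.2  66. ]
0 green [502.5 162.3] [491, 107, 21, 100, 1275] [501.  156.5] [99. 20.] 90.0 [ 421.3 -145.2   66. ]
1 filt [ 23.2 141.5] [4, 123, 38, 39, 683] [ 22.5 141.5] [24.2 36. ] 32.5 [445.4 178.6  14. ]
1 red [95.4 14. ] [71, 0, 47, 34, 1238] [94.  16.5] [33. 46.] 90.0 [609.1  22.3  66. ]
1 yellow [165.4  99. ] [144, 77, 43, 45, 1508] [165.  99.] [44. 42.] 90.0 [507.  -58.1  66. ]
1 blue [ 72.3 113.3] [54, 95, 29, 41, 243] [ 70.2 112.1] [42.7 20.6] 71.6 [488.4  68.9  66. ]
1 blue [ 51.2 113.1] [43, 105, 19, 18, 70] [ 53.3 110.8] [18.  15.7] 70.0 [488.7  97.4  66. ]
1 blue [ 47.6 126.1] [39, 115, 26, 22, 80] [ 50.9 127.9] [29.  11.2] 41.6 [471.5 105.1  66. ]
1 green [355.2 146.9] [253, 89, 204, 118, 14958] [358.5 147.1] [100.7 204.7] 84.8 [ 443.6 -316.5   66. ]
[104 130 145] [106 138  70] [104 132 120] [ 34  10 182] [ 16  98 189]
```

```bash
cat >> h.py <<'E'
HSV['filt']=((5,80,80),(17,255,255))
def zt(a): return np.array([-np.sin(a),np.cos(a),0])
def look(P,a,z,name,row=0.0):
    """camera straight over P (xy)"""
    p=np.array([P[0],P[1],0])-(69+row)*zt(a); p[2]=z
    env.move_to(p,down(a)); env.hold(0.2)
    s=env.state(); im=env.read_camera('wrist'); save(name,im); np.save('pics/%s.npy'%name,im)
    np.savez('pics/%s_st.npz'%name,**{k:s[k] for k in('eef_pos','orientation','qpos')})
    return cam('wrist',s),im,s
def near(bl,c,P,z):
    return min(bl,key=lambda b:np.linalg.norm(onz(c,b[0],z)[:2]-np.array(P[:2])))
E
python3 - <<'E'
from h import *
obs=[]
for i,a in enumerate([0.4+np.pi/2,0.4-np.pi/2]):
    c,im,s=look([445,181],a,200,'f%d'%i)
    b=near(blobs(im,'filt',60),c,[445,181],14); obs.append((c,b[0]))
    ct=max(cv2.findContours(b[2].astype('uint8'),cv2.RETR_EXTERNAL,cv2.CHAIN_APPROX_NONE)[0],key=cv2.contourArea)
    r=cv2.minAreaRect(ct); bx=np.array([onz(c,p,14) for p in cv2.boxPoints(r)])
    e=bx[1]-bx[0],bx[2]-bx[1]; print(b[0],np.round(onz(c,b[0],14),1),[ (np.round(np.linalg.norm(v),1),np.round(np.degrees(np.arctan2(v[1],v[0])),1)) for v in e],np.round(onz(c,r[0],14),1),s['qpos'][[0,5]].round(2),s['time_s'])
import json
for st,uv in zip(json.load(open('w_st.json')),[(266.6,141.9),(23.2,141.5)]): obs.append((cam('wrist',{k:np.array(v) for k,v in st.items()}),uv))
print(tri(obs),tri(obs[:2]),tri(obs[2:]))
sc=(cam('scene'),(293.8,188.6)); sd=(cam('side'),(272.5,240.7)); print(tri([sc,sd]))
E
```

```text
[257.6 105.4] [444.2 183.1  14. ] [(np.float64(55.5), np.float64(140.2)), (np.float64(29.9), np.float64(53.7))] [443.3 183.7  14. ] [ 0.34 -1.63] 6.2417
[252.9 104.5] [443.9 183.9  14. ] [(np.float64(55.7), np.float64(-39.8)), (np.float64(29.8), np.float64(-126.4))] [444.5 183.5  14. ] [0.32 1.49] 9.125
(array([444.17519861, 183.67859506,   6.80673782]), array([0.6, 0.4, 0.5, 0.7])) (array([444.06519954, 183.28169088,  42.0727633 ]), array([0.4, 0.4])) (array([444.27538194, 183.9238093 ,   6.55127397]), array([0.6, 0.6]))
(array([445.74894302, 185.53693416,  -3.41446336]), array([0.2, 0.2]))
```

View pics/f0.png

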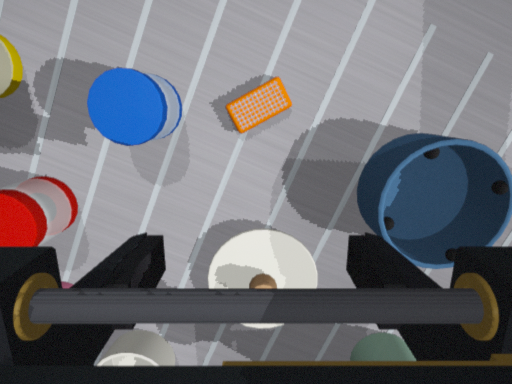

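```bash
python3 - <<'E'
from h import *
im=cv2.imread('pics/w1.png')[60:200,60:270]; a=cv2.resize(im,None,fx=3.7,fy=3.7,interpolation=cv2.INTER_CUBIC); cv2.imwrite('pics/cz.png',a)
im=cv2.imread('pics/w1.png')[0:110,150:290]; a=cv2.resize(im,None,fx=5,fy=5,interpolation=cv2.INTER_CUBIC); cv2.imwrite('pics/lz.png',a)
E
```

```text
(no output)
```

View pics/cz.png

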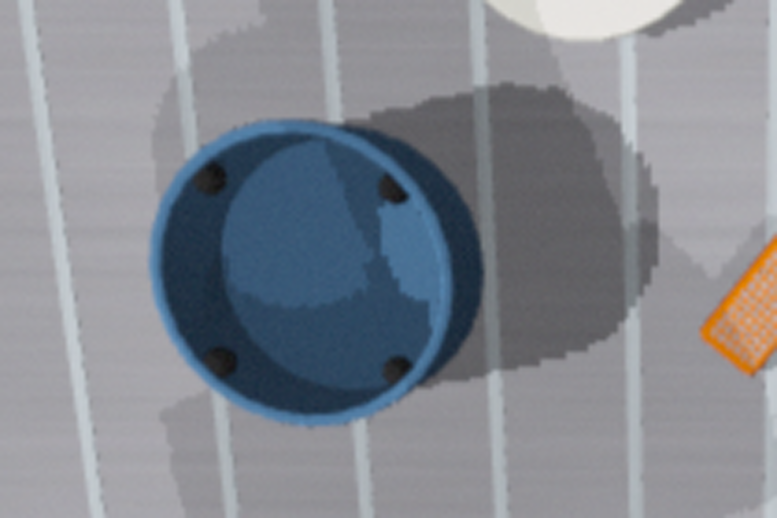

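View pics/lz.png

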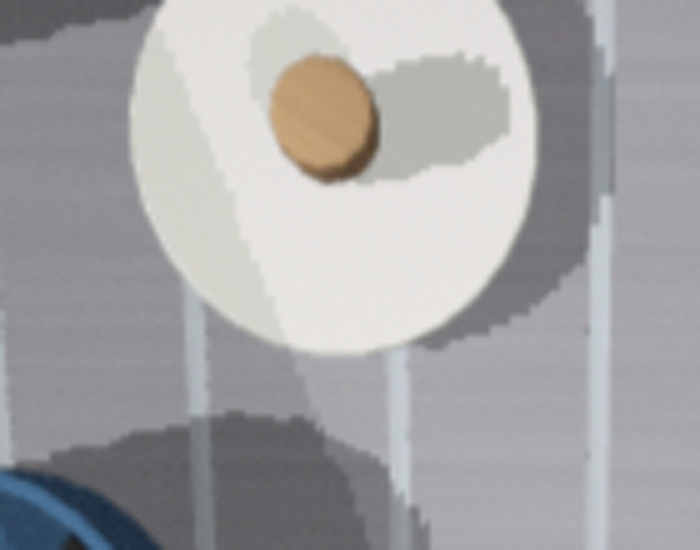

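```bash
cat >> h.py <<'E'
def up(z,speed=250):
    p=env.state()['eef_pos'].copy(); p[2]=z; env.line_to(p,speed=speed)
def rimfit(im,c,P,z=62):
    h=cv2.cvtColor(im,cv2.COLOR_RGB2HSV); m=cv2.inRange(h,(98,90,40),(118,255,255))
    return m
E
python3 - <<'E'
from h import *
a=np.radians(53.5); P=np.array([444.1,183.6])
env.grip(0.7,15)
env.move_to([*P,110],down(a))
hit=env.line_to([*P,24],speed=120,until_force=8); s=env.state(); print(hit,s['eef_pos'].round(1))
env.grip(0.0,15); print(env.state()['finger_gap'])
up(130); print(env.state()['finger_gap'])
c,im,s=look([447,348],a-np.pi/2-.5,240,'c0'); print(s['finger_gap'],s['time_s'])
E
```

```text
True [442.3 183.   22.5]
0.3405134592083779
0.34087630799583535
0.33999662737253744 15.6833
```

View pics/c0.png

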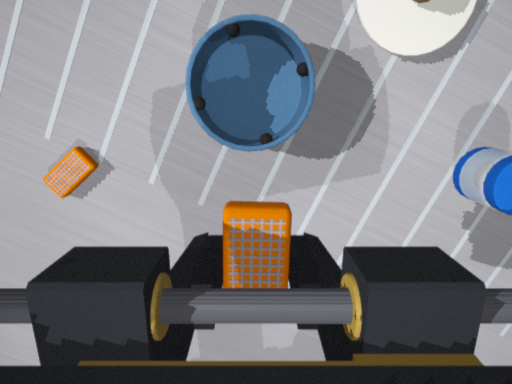

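```bash
python3 - <<'E'
from h import *
def lst(n): 
    z=np.load('pics/%s_st.npz'%n); return cam('wrist',dict(z))
import json
obs=[]
def fit(im,c,P,nm):
    h=cv2.cvtColor(im,cv2.COLOR_RGB2HSV); m=cv2.inRange(h,(98,100,105),(116,255,255))
    # rim: bright blue; keep biggest cluster near proj
    u=proj(c,[*P,62]); n,l,s,ct=cv2.connectedComponentsWithStats(cv2.dilate(m,np.ones((3,3))))
    yy,xx=np.nonzero(m); k=np.hypot(xx-u[0],yy-u[1])<95; pts=np.c_[xx,yy][k].astype(np.int32)
    hull=cv2.convexHull(pts); e=cv2.fitEllipse(hull); print(nm,u.round(1),np.round(e[0],1),np.round(e[1],1),np.round(onz(c,e[0],62),1)); return e[0]
P=[447,348]
for nm in ['c0','w1']:
    im=np.load('pics/%s.npy'%nm)
    c=lst(nm) if nm!='w1' else cam('wrist',{k:np.array(v) for k,v in json.load(open('w_st.json'))[0].items()})
    obs.append((c,fit(im,c,P,nm)))
print(tri(obs))
E
```

```text
c0 [256.1 104.3] [250.   82.4] [129.3 135.7] [461.4 360.5  62. ]
w1 [150.1 143.7] [141.2 133.2] [77.8 85.3] [461.4 359.2  62. ]
(array([461.35193256, 360.57288491,  58.34440322]), array([0.3, 0.3]))
```

```bash
python3 - <<'E'
from h import *
a=np.radians(-5); P=[461.4,360]
env.move_to([*P,130],down(a)); 
print(env.line_to([*P,33],speed=120,until_force=10),env.state()['eef_pos'].round(1))
env.grip(0.47); env.hold(0.2)
up(180)
c,im,s=look([461,360],-1.1,240,'c1'); print(s['finger_gap'],s['time_s'])
c,im,s=look([600,258],-1.0,240,'l0'); print(s['time_s'])
E
```

```text
False [462.  360.5  33.8]
0.4716252304299686 20.1833
21.175
```

View pics/c1.png

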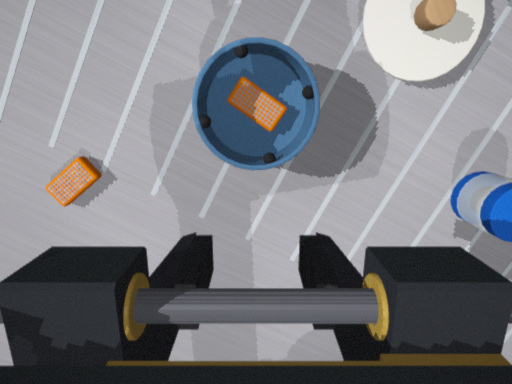

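View pics/l0.png

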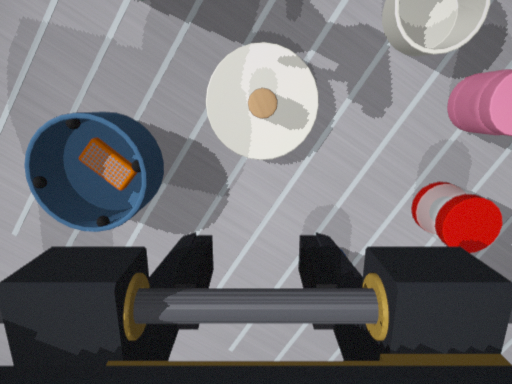

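```bash
cat >> h.py <<'E'
def lst(n): return cam('wrist',dict(np.load('pics/%s_st.npz'%n)))
E
python3 - <<'E'
from h import *
c=lst('l0'); im=np.load('pics/l0.npy')
b=near(blobs(im,'filt',60),c,[600,258],50); print('knob',b[0],onz(c,b[0],50).round(1))
h=cv2.cvtColor(im,cv2.COLOR_RGB2HSV); m=cv2.inRange(h,(0,0,150),(60,45,255)); n,l,s,ct=cv2.connectedComponentsWithStats(m)
i=l[85,225]; cc=max(cv2.findContours((l==i).astype('uint8'),cv2.RETR_EXTERNAL,cv2.CHAIN_APPROX_NONE)[0],key=len)
e=cv2.fitEllipse(cv2.convexHull(cc)); print('flange',np.round(e[:2],1),onz(c,e[0],20).round(1), e[1][0]/329*(c[2][2]-20))
c1=lst('c1'); im1=np.load('pics/c1.npy'); b1=near(blobs(im1,'filt',60),c1,[600,250],50); print('tri knob (c1,l0)',b1[0],tri([(c,b[0]),(c1,b1[0])]))
m=cv2.inRange(cv2.cvtColor(im1,cv2.COLOR_RGB2HSV),(98,100,105),(116,255,255)); yy,xx=np.nonzero(m); k=np.hypot(xx-257,yy-104)<80
e=cv2.fitEllipse(cv2.convexHull(np.c_[xx,yy][k].astype(np.int32))); print('crock',np.round(e[:2],1),onz(c1,e[0],62).round(1))
print('spray',onz(cam('scene'),(378,214),60),onz(cam('side'),(206,290),60))
E
```

```text
knob [262.4 102.9] [603.1 255.6  50. ]
flange [[261.6 100.6]
 [112.7 117.6]] [605.1 257.1  20. ] 118.04422937406633
tri knob (c1,l0) [434.1  13.2] (array([602.93001753, 254.80411376,  37.4041432 ]), array([0.8, 0.8]))
crock [[255.8 103.3]
 [127.4 131.7]] [461.5 360.7  62. ]
spray [674.14116342 408.79044668  60.        ] [646.14991986 433.23607823  60.        ]
```

```bash
python3 - <<'E'
from h import *
a=np.radians(-19); K=[603.4,256.0]; P=[461.5,360.4]
env.grip(0.6,30)
env.move_to([*K,110],down(a))
print(env.line_to([*K,45.5],speed=120,until_force=8),env.state()['eef_pos'].round(1))
env.grip(0.0,30); print('gap',env.state()['finger_gap'])
up(165); print('gap',env.state()['finger_gap'])
env.move_to([*P,165],down(a)); env.hold(0.2); s=env.state(); print(s['eef_pos'].round(1),s['force'].round(1))
im=env.read_camera('wrist'); save('l1',im); save('l1s',env.read_camera('side')); print(s['time_s'])
E
```

```text
False [603.9 256.2  46.3]
gap 0.30523055401805177
gap 0.3084284526540314
[462.9 359.6 164.9] [-0.2 -1.  -0.8]
25.0333
```

View pics/l1.png

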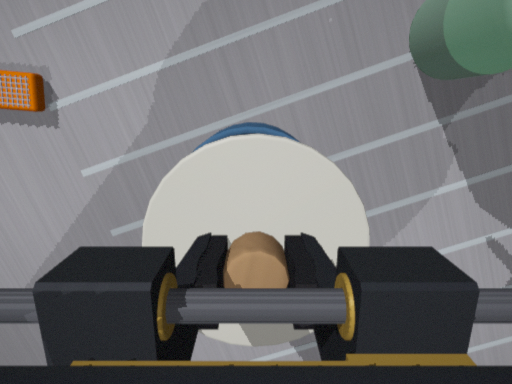

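```bash
python3 - <<'E'
from h import *
s=env.state(); c=cam('wrist',s); X=s['eef_pos'].copy(); X[2]=138.6
print(proj(c,X), onz(c,(256,238),138.6), s['eef_pos'])
P=[461.5,360.4]
env.line_to([*P,112],speed=120)
print(env.line_to([*P,94],speed=40,until_force=4),env.state()['eef_pos'].round(1),env.state()['force'].round(1))
print(env.line_to([*P,90],speed=15,until_force=20),env.state()['eef_pos'].round(1),env.state()['force'].round(1))
env.grip(0.6); up(190)
env.grip(0.0,10)
env.line_to([*P,128],speed=150)
print('press',env.line_to([*P,108],speed=25,until_force=20),env.state()['eef_pos'].round(1),env.state()['force'].round(1))
up(190); env.grip(0.6)
save('p_side',env.read_camera('side'))
c,im,s=look(P,-1.1,240,'p1'); print(s['time_s'])
E
```

```text
[257.47124811 248.51336456] [463.81200689 365.23421447 138.6       ] [462.66410965 359.70361412 164.96280631]
True [461.3 360.4  96.2] [ 0.5  0.4 -0.6]
True [461.9 360.8  94.2] [-1.  -0.8  4.6]
press True [462.2 360.9 120.4] [ 0.2 -0.8  4.4]
31.8333
```

View pics/p1.png

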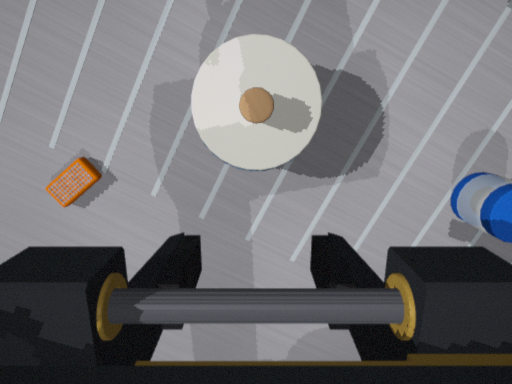

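```bash
python3 - <<'E'
from h import *
c=lst('p1'); im=np.load('pics/p1.npy')
b=near(blobs(im,'filt',60),c,[461,360],98); print('knob',b[0],onz(c,b[0],97).round(1))
h=cv2.cvtColor(im,cv2.COLOR_RGB2HSV); m=cv2.inRange(h,(0,0,120),(60,45,255)); yy,xx=np.nonzero(m); k=np.hypot(xx-257,yy-102)<72
e=cv2.fitEllipse(cv2.convexHull(np.c_[xx,yy][k].astype(np.int32))); print(np.round(e[:2],1),onz(c,e[0],68).round(1), np.array(e[1])/329*(c[2][2]-68))
a=cv2.imread('pics/p_side.png')[240:310,225:305]; cv2.imwrite('pics/psz.png',cv2.resize(a,None,fx=7,fy=7,interpolation=cv2.INTER_CUBIC))
E
```

```text
knob [256.2 104.9] [461.  360.3  97. ]
[[256.1 101.3]
 [130.8 135.9]] [463.8 361.7  68. ] [117.59026631 122.1264835 ]
```

View pics/psz.png

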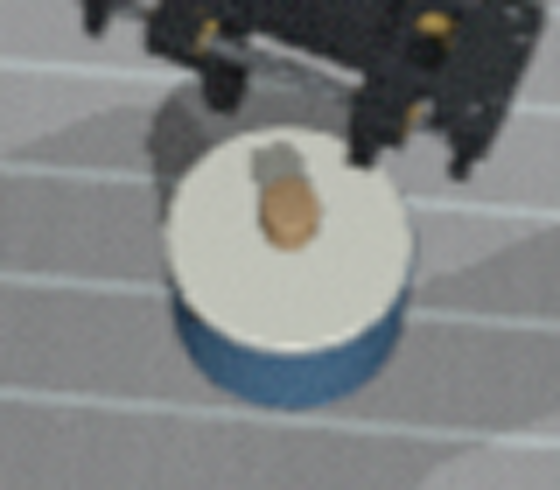

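```bash
cat >> h.py <<'E'
def gR(psi,p,flip=False,zdown=False):
    """approach pitched p below horizontal, yaw psi; jar axis up (flip: jar axis down, approach pitched p above)"""
    d=np.array([np.cos(psi)*np.cos(p),np.sin(psi)*np.cos(p),-np.sin(p)])
    x=np.array([np.sin(psi),-np.cos(psi),0])   # x = y cross z with z up -> right of approach
    if zdown: x=-x
    R=np.c_[x,d,np.cross(x,d)]
    if flip:
        h=np.array([np.cos(psi),np.sin(psi),0]); R=Ro.from_rotvec(np.pi*h).as_matrix()@R
    return R
E
python3 - <<'E'
from h import *
def t(P,R):
    q=env.solve_ik(P,R2q(R)); return None if q is None else np.round(q,2).tolist()
print(np.round(gR(0,.5),2).tolist())
for p in (20,35,45,55):
  for zd in (0,1):
    print(p,zd,'grasp',t([606,24,37],gR(0.03,np.radians(p),False,zd)),'inv',[ (z,x,t([x,-100,z],gR(-.2,np.radians(p),True,zd))) for z in(250,400) for x in (450,600)])
    print('   mat',[t([440,y,45],gR(psi,np.radians(p),False,zd)) for y,psi in ((-230,-.3),(-330,-.3),(-430,-.3))])
E
```

```text
[[0.0, 0.88, 0.48], [-1.0, 0.0, 0.0], [0.0, -0.48, 0.88]]
20 0 grasp [-0.03, 0.47, 2.54, 3.08, 1.09, -1.56] inv [(250, 450, None), (250, 600, [-0.21, 0.49, 2.53, 3.13, 1.8, 1.57]), (400, 450, None), (400, 600, [-0.21, -0.01, 2.56, 3.13, 1.33, 1.58])]
   mat [None, None, [-1.21, 0.49, 2.41, 2.14, 1.08, -1.36]]
20 1 grasp [-0.03, 0.47, 2.54, 3.08, 1.09, 1.58] inv [(250, 450, None), (250, 600, [-0.21, 0.49, 2.53, 3.13, 1.8, -1.57]), (400, 450, None), (400, 600, [-0.21, -0.01, 2.56, 3.13, 1.33, -1.56])]
   mat [None, None, [-1.21, 0.49, 2.41, 2.14, 1.08, 1.79]]
35 0 grasp [-0.03, 0.27, 2.49, 3.06, 0.58, -1.53] inv [(250, 450, None), (250, 600, [-0.21, 0.73, 2.4, 3.13, 2.17, 1.57]), (400, 450, None), (400, 600, [-0.21, 0.28, 2.49, 3.13, 1.8, 1.57])]
   mat [None, [-1.0, 0.21, 2.55, 2.17, 0.7, -1.18], [-1.14, 0.31, 2.38, 1.96, 0.72, -1.06]]
35 1 grasp [-0.03, 0.27, 2.49, 3.06, 0.58, 1.61] inv [(250, 450, None), (250, 600, [-0.21, 0.73, 2.4, 3.13, 2.17, -1.57]), (400, 450, None), (400, 600, [-0.21, 0.28, 2.49, 3.13, 1.8, -1.57])]
   mat [None, [-1.0, 0.21, 2.55, 2.17, 0.7, 1.96], [-1.14, 0.
[... 502 characters left out ...]
, (400, 450, None), (400, 600, [-0.21, 0.44, 2.4, 3.13, 2.05, -1.57])]
   mat [None, [-0.94, 0.12, 2.49, 1.88, 0.46, 2.31], [-1.07, 0.24, 2.33, 1.67, 0.52, 2.43]]
55 0 grasp [-0.02, 0.18, 2.33, 0.9, 0.03, 0.63] inv [(250, 450, None), (250, 600, [-0.21, 0.94, 2.18, 3.13, 2.51, 1.57]), (400, 450, None), (400, 600, [-0.21, 0.56, 2.3, 3.14, 2.26, 1.57])]
   mat [[-0.66, -0.03, 2.54, 1.33, 0.21, -0.05], [-0.87, 0.09, 2.41, 1.26, 0.33, -0.16], [-1.01, 0.22, 2.26, 1.16, 0.42, -0.16]]
55 1 grasp [-0.02, 0.18, 2.33, 0.9, 0.03, -2.51] inv [(250, 450, None), (250, 600, [-0.21, 0.94, 2.18, 3.13, 2.51, -1.57]), (400, 450, None), (400, 600, [-0.21, 0.56, 2.3, 3.14, 2.26, -1.57])]
   mat [None, None, None]
```

```bash
python3 - <<'E'
from h import *
t0=env.state()['time_s']
pts={'red':[606,24,40],'yel':[505,-56,40],'blu':[487,75,40],'m1':[440,-220,45],'m2':[440,-330,45],'m3':[440,-430,45]}
for p in (30,40,50):
  for n,P in pts.items():
    r=[]
    for psi in range(-180,180,30):
      q=env.solve_ik(P,R2q(gR(np.radians(psi),np.radians(p))))
      q2=env.solve_ik(P,R2q(gR(np.radians(psi),np.radians(p),False,True)))
      r.append('%d:%s%s'%(psi,'-' if q is None else '%.1f/%.1f/%.1f'%(q[3],q[4],q[5]),' ' if q2 is None else '|%.1f/%.1f/%.1f'%(q2[3],q2[4],q2[5])))
    print(p,n,[x for x in r if not x.endswith('- ')])
print(env.state()['time_s']-t0)
E
```

```text
30 red ['-180:-0.0/2.0/-1.6|-0.0/2.0/1.6', '-150:-0.3/1.9/-1.9|-0.3/1.9/1.3', '-120:-0.6/1.7/-2.1|-0.6/1.7/1.1', '-90:-0.9/1.4/-2.2|-0.9/1.4/1.0', '-30:4.3/0.8/-2.0|4.3/0.8/1.2', '0:3.1/0.7/-1.6|3.1/0.7/1.6', '30:2.0/0.8/-1.2|2.0/0.8/1.9', '60:1.3/1.1/-1.0|1.3/1.1/2.1', '90:0.9/1.4/-1.0|0.9/1.4/2.2', '120:0.6/1.7/-1.1|0.6/1.7/2.1', '150:0.3/1.9/-1.3|0.3/1.9/1.9']
30 yel ['-180:-0.1/1.8/-1.6|-0.1/1.8/1.5', '-150:-0.4/1.7/-1.9|-0.4/1.7/1.3', '-120:-0.7/1.5/-2.0|-0.7/1.5/1.1', '-90:-1.0/1.3/-2.1|-1.0/1.3/1.1', '30:1.7/1.0/-1.2|1.7/1.0/1.9', '60:1.2/1.2/-1.1|1.2/1.2/2.0', '90:0.8/1.4/-1.1|0.8/1.4/2.0', '120:0.5/1.7/-1.2|0.5/1.7/1.9', '150:0.2/1.8/-1.4|0.2/1.8/1.7']
30 blu ['-180:0.1/1.8/-1.5|0.1/1.8/1.6', '-150:-0.2/1.8/-1.8|-0.2/1.8/1.4', '-120:-0.5/1.6/-2.0|-0.5/1.6/1.2', '-90:-0.8/1.4/-2.1|-0.8/1.4/1.1', '-60:-1.2/1.2/-2.1|-1.2/1.2/1.1', '60:1.4/1.1/-1.2|1.4/1.1/2.0', '90:0.9/1.3/-1.1|0.9/1.3/2.0', '120:0.6/1.5/-1.2|0.6/1.5/2.0', '150:0.4/1.7/-1.3|0.4/1.7/1.8']
30 m1 ['-180:-0.3/1.8/-1.8|-0.3/1.8/1.3', '-150:-0.6/1.6/-2.0|-0.6/1.6/1.2', '-120:-0.9/1.4/-2.1|-0.9/1.4/1.1', '-90:-1.3/1.1
[... 4284 characters left out ...]
-0.3/1.5/-1.9|-0.3/1.5/1.2', '-150:-0.6/1.3/-2.2|-0.6/1.3/1.0', '-120:-0.8/1.0/-2.4|-0.8/1.0/0.8', '-90:-1.1/0.7/-2.5|-1.1/0.7/0.6', '-30:2.1/0.2/-0.7|2.1/0.2/2.4', '0:1.3/0.6/-0.6 ', '30:0.9/0.9/-0.7|0.9/0.9/2.4', '60:0.6/1.2/-0.9|0.6/1.2/2.3', '90:0.4/1.4/-1.1|0.4/1.4/2.0', '120:0.2/1.5/-1.4|0.2/1.5/1.8', '150:-0.1/1.6/-1.7|-0.1/1.6/1.5']
50 m3 ['-180:-0.4/1.5/-2.0|-0.4/1.5/1.1', '-150:-0.6/1.3/-2.3|-0.6/1.3/0.8', '-120:-0.9/1.0/-2.5|-0.9/1.0/0.6', '-90:-|-1.2/0.6/0.5', '-60:-|4.5/0.2/0.5', '-30:1.7/0.3/-0.5 ', '0:1.2/0.7/-0.5 ', '30:0.9/1.0/-0.7|0.9/1.0/2.5', '60:0.6/1.3/-0.9|0.6/1.3/2.3', '90:0.4/1.5/-1.1|0.4/1.5/2.0', '120:0.1/1.6/-1.4|0.1/1.6/1.7', '150:-0.1/1.6/-1.7|-0.1/1.6/1.4']
0.0
```

```bash
cat > scan.py <<'E'
from h import *
p=np.radians(40)
for tau in (0,15,25):
  for (x,y) in ((500,-100),(400,-300),(550,-250)):
    for z in (300,400):
      r=[]
      for psi in range(-180,180,30):
        R=gR(np.radians(psi),p,True)
        # reduce elevation by tau: rotate about horizontal axis perpendicular to heading
        h=np.array([np.cos(np.radians(psi)),np.sin(np.radians(psi)),0]); ax=np.cross([0,0,1],h)
        R=Ro.from_rotvec(np.radians(tau)*ax).as_matrix()@R   # check sign below
        q=env.solve_ik([x,y,z],R2q(R))
        if q is not None: r.append('%d:%s'%(psi,np.round(q,1).tolist()))
      print(tau,x,y,z,'elev',round(np.degrees(np.arcsin(R[2,1]))),r)
E
python3 scan.py
```

```text
0 500 -100 300 elev 40 ['-60:[0.2, 0.7, 2.3, 4.3, 2.2, 1.4]', '-30:[-0.0, 0.6, 2.5, 3.7, 2.3, 1.6]', '0:[-0.5, 0.6, 2.6, 2.7, 2.3, 1.5]', '30:[-0.7, 0.7, 2.4, 2.0, 2.2, 1.7]', '60:[-0.7, 0.7, 2.2, 1.6, 2.3, 1.9]', '90:[-0.6, 0.8, 1.9, 1.3, 2.5, 2.1]']
0 500 -100 400 elev 40 ['-60:[0.2, 0.4, 2.4, 4.2, 2.1, 1.2]', '30:[-0.7, 0.4, 2.5, 2.1, 2.1, 1.9]', '60:[-0.7, 0.5, 2.2, 1.8, 2.3, 2.2]', '90:[-0.6, 0.6, 1.9, 1.5, 2.5, 2.4]']
0 400 -300 300 elev 40 ['-150:[-0.3, 0.8, 1.8, -1.3, 2.5, 1.0]', '-90:[-0.2, 0.7, 2.3, 4.4, 2.2, 1.4]', '-60:[-0.4, 0.6, 2.5, 3.8, 2.3, 1.6]', '0:[-1.2, 0.6, 2.4, 2.0, 2.2, 1.6]', '30:[-1.2, 0.7, 2.2, 1.6, 2.3, 1.9]', '60:[-1.1, 0.8, 2.0, 1.4, 2.4, 2.1]', '90:[-1.0, 0.9, 1.7, 1.1, 2.6, 2.2]']
0 400 -300 400 elev 40 ['-90:[-0.2, 0.4, 2.4, 4.2, 2.1, 1.1]', '0:[-1.2, 0.3, 2.5, 2.2, 2.1, 1.9]', '30:[-1.2, 0.5, 2.3, 1.8, 2.3, 2.1]', '60:[-1.1, 0.6, 2.0, 1.5, 2.5, 2.3]']
0 550 -250 300 elev 40 ['-90:[-0.1, 0.8, 2.0, 4.4, 2.2, 1.1]', '-60:[-0.1, 0.7, 2.3, 3.9, 2.1, 1.4]', '-30:[-0.4, 0.7, 2.4, 3.2, 2.2, 1.6]', '0:[-0.7, 0.7, 2.3, 2.5, 2.2, 1.7]', '30:[-0.9, 0.7, 2.1, 2.0
[... 2960 characters left out ...]
[-1.4, -0.1, 2.5, 1.9, 1.6, 2.2]', '30:[-1.3, 0.2, 2.2, 1.5, 2.0, 2.3]', '60:[-1.2, 0.4, 1.9, 1.3, 2.2, 2.3]', '90:[-1.0, 0.6, 1.7, 1.0, 2.5, 2.3]']
25 550 -250 300 elev 15 ['-150:[-0.1, 0.9, 1.4, -1.1, 2.4, 0.8]', '-60:[-0.0, 0.3, 2.4, 4.1, 1.6, 1.2]', '0:[-0.9, 0.3, 2.5, 2.3, 1.6, 1.9]', '30:[-1.0, 0.4, 2.2, 1.7, 1.8, 2.1]', '60:[-1.0, 0.6, 1.8, 1.4, 2.0, 2.2]', '90:[-0.8, 0.8, 1.5, 1.1, 2.3, 2.3]', '120:[-0.7, 0.9, 1.3, 0.9, 2.6, 2.3]']
25 550 -250 400 elev 15 ['-150:[-0.1, 0.7, 1.4, -1.3, 2.5, 0.6]', '-60:[-0.0, 0.1, 2.4, 4.1, 1.5, 1.0]', '0:[-0.9, -0.0, 2.5, 2.3, 1.4, 2.1]', '30:[-1.0, 0.2, 2.2, 1.8, 1.7, 2.3]', '60:[-1.0, 0.5, 1.8, 1.5, 2.1, 2.4]', '90:[-0.8, 0.7, 1.5, 1.3, 2.4, 2.5]']
```

```bash
cat >> h.py <<'E'
HSV['blue']=((106,190,60),(124,255,255)); HSV['red']=((0,170,90),(4,255,255))
def caps(c,im,guess,z=60):
    out={}
    for col,g in guess.items():
        bl=blobs(im,col,300)
        if not bl: out[col]=None; continue
        b=near(bl,c,g,z); out[col]=(b[0],b[1][4],onz(c,b[0],z).round(1))
    return out
G={'red':[608,24],'yellow':[507,-56],'blue':[488,75]}
E
python3 - <<'E'
from h import *
O=[]
for i,y in enumerate((70,-50)):
    c,im,s=look([555,y],-np.pi/2,270,'j%d'%i); r=caps(c,im,G); O.append((c,r)); print(r,s['time_s'])
for k in G:
    if O[0][1][k] and O[1][1][k]: print(k,tri([(c,r[k][0]) for c,r in O]))
print('brush',onz(cam('scene'),(236,240),34),onz(cam('scene'),(249,287),34),'pink',onz(cam('scene'),(276,236),60))
E
```

```text
{'red': (array([307.9,  33.5]), 3381, array([618. ,  23.4,  60. ])), 'yellow': (array([417.2, 183.5]), 2612, array([475.6, -96.5,  60. ])), 'blue': (array([237.4, 174. ]), 2353, array([485.5,  90.4,  60. ]))} 33.15
{'red': (array([177.4,  33.7]), 3359, array([618.2,  24.3,  60. ])), 'yellow': (array([302. , 183.8]), 2427, array([475.5, -96.7,  60. ])), 'blue': (array([121.3, 174. ]), 2486, array([485.7,  90.4,  60. ]))} 33.95
red (array([617.58459765,  23.71826704,  62.48137413]), array([0.1, 0.1]))
yellow (array([475.46395847, -96.72222711,  59.57041718]), array([0.1, 0.1]))
blue (array([485.61899493,  90.44338108,  60.01448834]), array([0.1, 0.1]))
brush [703.09042332 -54.35913403  34.        ] [878.81799057 -36.07341427  34.        ] pink [725.76522395  65.53448107  60.        ]
```

View pics/j1.png

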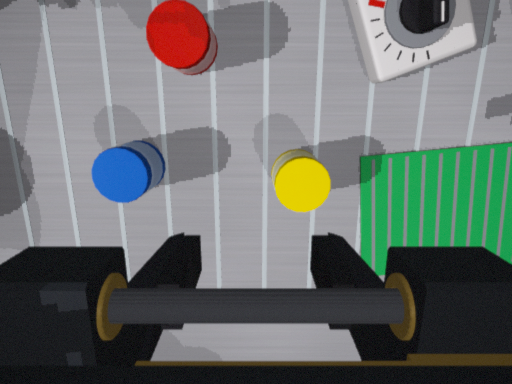

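```bash
python3 - <<'E'
from h import *
import json
c=cam('wrist',{k:np.array(v) for k,v in json.load(open('w_st.json'))[1].items()}); im=np.load('pics/w2.npy')
b=max(blobs(im,'green',500),key=lambda b:b[1][4]); m=cv2.morphologyEx(b[2].astype('uint8'),cv2.MORPH_CLOSE,np.ones((9,9)))
ct=max(cv2.findContours(m,cv2.RETR_EXTERNAL,cv2.CHAIN_APPROX_NONE)[0],key=len)
bx=np.array([onz(c,p,4) for p in cv2.boxPoints(cv2.minAreaRect(ct))]); print(bx.round(1)); 
print(np.linalg.norm(bx[1]-bx[0]),np.linalg.norm(bx[2]-bx[1]),bx.mean(0))
# corner heights by j1? side camera check
im=np.load('pics/side0.npy'); cs=cam('side')
for X in bx: print(proj(cs,X).round(1),proj(cam('scene'),X).round(1))
p=np.radians(35)
def t(P,R):
    q=env.solve_ik(P,R2q(R)); return None if q is None else np.round(q,2).tolist()
ps=np.radians(60); d=gR(ps,p)[:,1]
for n,P in {'red':[617.6,23.7,38],'yel':[475.5,-96.7,38],'blu':[485.6,90.4,38],'m1':[440,-225,45],'m2':[440,-325,45],'m3':[440,-425,45]}.items():
    P=np.array(P); print(n,t(P-6*d,gR(ps,p)),t(P-100*d,gR(ps,p)),t(P-6*d+[0,0,200],gR(ps,p)))
for P in ([560,-60,320],[500,-100,320],[480,-150,320]): print('inv',[ (k,t(P,gR(np.radians(k),p,True))) for k in (45,60,75)])
E
```

```text
[[ 497.8 -173.     4. ]
 [ 524.8 -479.3    4. ]
 [ 369.9 -519.1    4. ]
 [ 338.1 -187.7    4. ]]
307.43414008462463 160.00472699323817 [ 432.65721051 -339.7826094     4.        ]
[265.4 168.7] [196.4 205.1]
[264.2 122.8] [104.4 218.6]
[296.4 119.8] [ 99.5 189.5]
[302.5 169. ] [191.5 176.8]
red [-0.45, 0.47, 2.12, 1.28, 1.02, -0.92] [-0.6, 0.36, 2.13, 1.12, 1.14, -0.85] [-0.45, 0.14, 2.06, 1.09, 1.17, -0.51]
yel [-0.81, 0.41, 2.23, 1.02, 1.17, -1.05] [-0.96, 0.33, 2.19, 0.88, 1.31, -0.99] [-0.81, 0.04, 2.17, 0.92, 1.42, -0.68]
blu [-0.44, 0.3, 2.43, 1.36, 0.99, -1.06] [-0.65, 0.15, 2.43, 1.12, 1.12, -0.95] [-0.44, -0.15, 2.35, 1.09, 1.17, -0.5]
m1 [-1.02, 0.48, 2.08, 0.84, 1.3, -1.05] [-1.14, 0.44, 1.99, 0.74, 1.44, -1.0] [-1.02, 0.17, 2.01, 0.8, 1.56, -0.77]
m2 [-1.1, 0.59, 1.88, 0.77, 1.4, -1.02] [-1.2, 0.57, 1.78, 0.69, 1.53, -0.98] [-1.1, 0.31, 1.83, 0.76, 1.64, -0.79]
m3 [-1.17, 0.71, 1.67, 0.72, 1.5, -0.98] [-1.25, 0.7, 1.55, 0.66, 1.63, -0.95] [-1.17, 0.47, 1.62, 0.72, 1.72, -0.79]
inv [(45, [-0.63, 0.58, 2.26, 1.91, 2.11, 1.92]), (60, [-0.64, 0.64, 2.12, 1.73, 2.17, 2.04]), (75, [-0.61, 0.7, 1.98, 1.58, 2.26, 2.15])]
inv [(45, [-0.79, 0.57, 2.31, 1.75, 2.16, 1.9]), (60, [-0.77, 0.62, 2.17, 1.58, 2.22, 2.01]), (75, [-0.73, 0.67, 2.03, 1.45, 2.31, 2.11])]
inv [(45, [-0.9, 0.58, 2.26, 1.66, 2.19, 1.93]), (60, [-0.87, 0.64, 2.13, 1.51, 2.26, 2.04]), (75, [-0.82, 0.69, 1.99, 1.38, 2.35, 2.13])]
```

```bash
python3 - <<'E'
from h import *
import json
c=cam('wrist',{k:np.array(v) for k,v in json.load(open('w_st.json'))[1].items()}); im=np.load('pics/w2.npy')
b=max(blobs(im,'green',500),key=lambda b:b[1][4]); m=cv2.morphologyEx(b[2].astype('uint8'),cv2.MORPH_CLOSE,np.ones((9,9)))
ct=cv2.convexHull(max(cv2.findContours(m,cv2.RETR_EXTERNAL,cv2.CHAIN_APPROX_NONE)[0],key=len))
ap=cv2.approxPolyDP(ct,6,True)[:,0]; bx=np.array([onz(c,p,4) for p in ap]); print(ap.tolist(),bx.round(1).tolist(),[np.linalg.norm(bx[i]-bx[i-1]).round(1) for i in range(len(bx))],bx.mean(0).round(1))
E
```

```text
[[456, 89], [449, 189], [262, 206], [253, 108]] [[523.0, -479.7, 4.0], [368.2, -493.3, 4.0], [339.0, -189.2, 4.0], [495.3, -174.5, 4.0]] [np.float64(306.5), np.float64(155.5), np.float64(305.6), np.float64(156.9)] [ 431.4 -334.2    4. ]
```

```bash
cat >> h.py <<'E'
PP=np.radians(35)
SP={'red':[422,-234.5],'yellow':[431.5,-334],'blue':[441,-434]}
def pick(P,psi):
    R=gR(psi,PP); q=R2q(R); d=R[:,1]; T=np.array([P[0],P[1],38.])-6*d
    env.grip(1.0,40)
    S=T-95*d
    env.move_to(S,q)
    print('hit',env.line_to(T,q,speed=120,until_force=10), env.state()['eef_pos'].round(1), T.round(1))
    env.grip(0.0,40); g=env.state()['finger_gap']; z0=env.state()['eef_pos'][2]
    up(z0+210); print('gap',g,env.state()['finger_gap'],'F',env.state()['force'].round(1),'t',env.state()['time_s'])
    return z0
def invert(P,psi):
    env.move_to(P,R2q(gR(psi,PP,True)))
    s=env.state(); print('inv t',s['time_s'],'zdir',q2R(s['orientation']).round(2).tolist())
E
python3 - <<'E'
from h import *
psi=np.radians(60)
z0=pick([617.6,23.7],psi)
open('z0.txt','w').write(str(z0))
save('r_s',env.read_camera('scene')); save('r_w',env.read_camera('wrist'))
E
```

```text
hit False [615.3  19.3  41.7] [615.1  19.4  41.4]
gap 0.6690696451556479 0.6683578464673222 F [-0.   0.7 -0.9] t 39.1083
```

View pics/r_s.png

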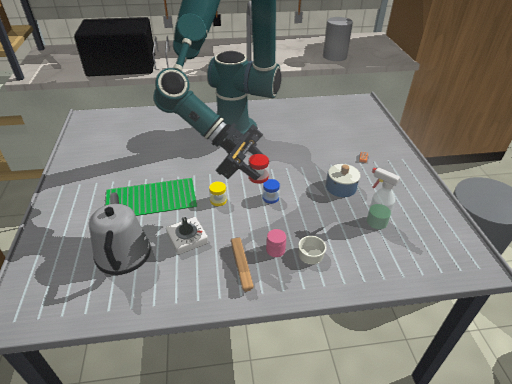

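View pics/r_w.png

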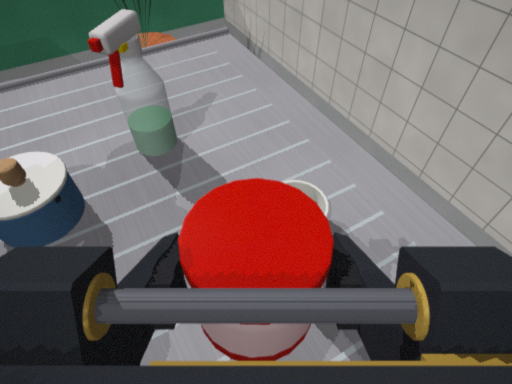

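```bash
cat >> h.py <<'E'
def place(P,psi,z0,zt=4.0):
    R=gR(psi,PP); q=R2q(R); d=R[:,1]
    T=np.array([P[0],P[1],0])-6*d; T[2]=z0+zt
    env.move_to(T+[0,0,110],q); env.hold(0.1)
    env.line_to(T+[0,0,14],q,speed=150)
    h=env.line_to(T+[0,0,-3],q,speed=25,until_force=4); print('touch',h,env.state()['eef_pos'].round(1),'exp z',(z0+zt).round(1))
    env.grip(1.0); env.hold(0.15)
    e=env.state()['eef_pos']; env.line_to(e-100*d,q,speed=180)
    up(260); print('t',env.state()['time_s'])
E
python3 - <<'E'
from h import *
psi=np.radians(60)
invert([540,-60,330],psi)
env.hold(1.0); save('r_i',env.read_camera('scene')); env.hold(1.2)
print(env.state()['time_s'],env.state()['finger_gap'])
E
```

```text
inv t 41.3667 zdir [[-0.87, 0.41, 0.29], [0.5, 0.71, 0.5], [-0.0, 0.57, -0.82]]
43.6167 0.6669716457171273
```

View pics/r_i.png

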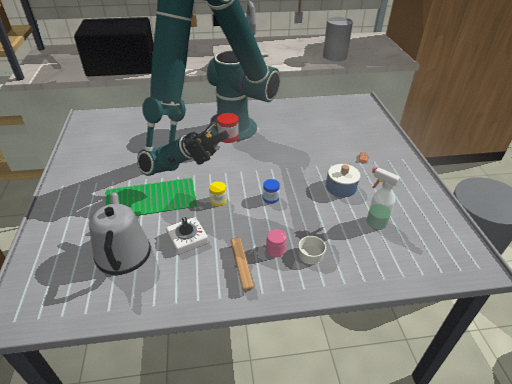

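```bash
python3 - <<'E'
from h import *
psi=np.radians(60)
place(SP['red'],psi,float(open('z0.txt').read()) if 1 else 0)
O=[]
for i,y in enumerate((20,-100)):
    c,im,s=look([500,y],-np.pi/2,290,'k%d'%i); r=caps(c,im,{'yellow':[475,-97],'blue':[486,90],'red':[422,-234]}); print(r,s['time_s'])
E
```

```text
Traceback (most recent call last):
  File "h.py", line 89, in place
    h=env.line_to(T+[0,0,-3],q,speed=25,until_force=4); print('touch',h,env.state()['eef_pos'].round(1),'exp z',(z0+zt).round(1))
                                                                                                                ^^^^^^^^^^^^^
AttributeError: 'float' object has no attribute 'round'
```

```bash
sed -i "s/(z0+zt).round(1)/round(float(z0+zt),1)/" h.py; python3 - <<'E'
from h import *
print(env.state()['eef_pos'],float(open('z0.txt').read())+4,env.state()['force'],env.state()['time_s'])
save('pl_w',env.read_camera('side'))
E
```

```text
[ 419.56246892 -238.79013433   45.67328919] 45.75053870163648 [-0.73073859 -1.73339582  3.60208079] 47.5833
```

```bash
python3 -c "
import cv2
a=cv2.imread('pics/pl_w.png')[90:240,170:360]; cv2.imwrite('pics/plz.png',cv2.resize(a,None,fx=4,fy=4,interpolation=cv2.INTER_CUBIC))"
```

```text
(no output)
```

View pics/plz.png

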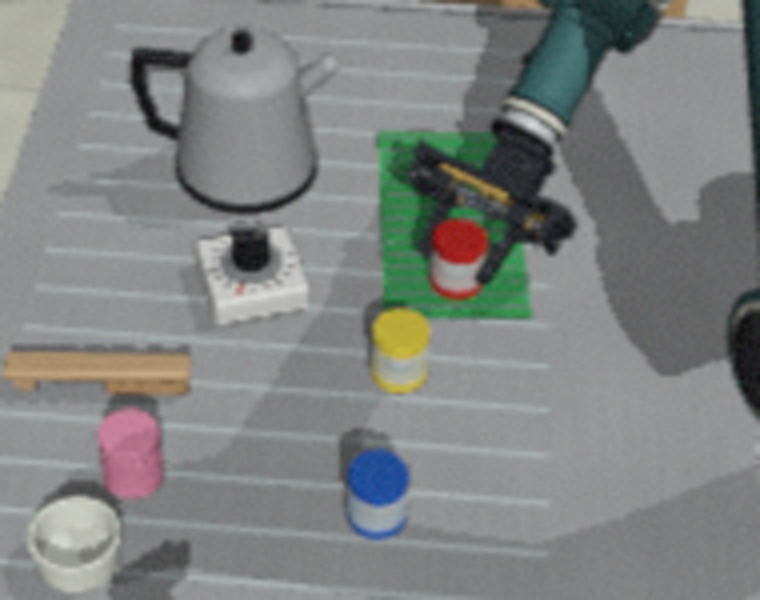

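```bash
python3 - <<'E'
from h import *
psi=np.radians(60); d=gR(psi,PP)[:,1]
env.grip(1.0); env.hold(0.15)
e=env.state()['eef_pos']; env.line_to(e-100*d,speed=180); up(260)
O=[]
for i,y in enumerate((20,-100)):
    c,im,s=look([500,y],-np.pi/2,290,'k%d'%i); r=caps(c,im,{'yellow':[475,-97],'blue':[486,90],'red':[422,-234]}); O.append((c,r)); print(r,s['time_s'])
for k in ('yellow','blue'): print(k,tri([(c,r[k][0]) for c,r in O]))
E
```

```text
{'yellow': (array([366.2, 127.9]), 2523, array([475.9, -96.7,  60. ])), 'blue': (array([188.1, 118.7]), 2393, array([485.7,  90.6,  60. ])), 'red': (array([487.1, 179.1]), 2241, array([ 420.5, -234.4,   60. ]))} 52.1333
{'yellow': (array([253.7, 128.5]), 2386, array([475.7, -96.5,  60. ])), 'blue': (array([ 75.3, 118.4]), 2571, array([486. ,  90.4,  60. ])), 'red': (array([380.2, 179.4]), 2242, array([ 420.9, -235.5,   60. ]))} 52.9333
yellow (array([475.85568733, -96.4943277 ,  60.69452826]), array([0.1, 0.1]))
blue (array([485.86730673,  90.63309403,  59.58942843]), array([0.1, 0.1]))
```

View pics/k1.png

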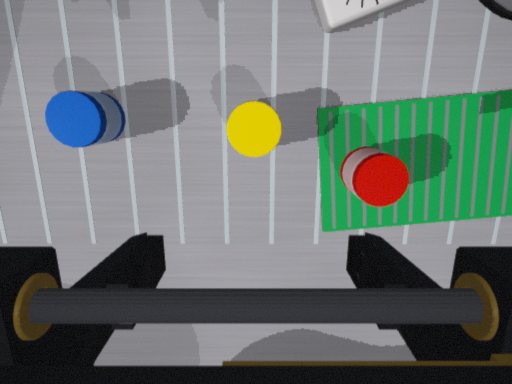

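```bash
python3 - <<'E'
from h import *
psi=np.radians(60)
z0=pick([475.8,-96.5],psi)
invert([510,-90,330],psi)
env.hold(1.1); save('y_i',env.read_camera('scene')); env.hold(1.1); print(env.state()['finger_gap'])
place(SP['yellow'],psi,z0)
c,im,s=look([470,-120],-np.pi/2,330,'m0'); r=caps(c,im,{'yellow':[431,-334],'blue':[486,90],'red':[422,-234]}); print(r,s['time_s'])
E
```

```text
hit False [ 473.6 -101.1   41.7] [ 473.3 -100.8   41.4]
gap 0.666742210781048 0.6647070077869456 F [ 0.2  0.1 -1.4] t 57.6417
inv t 59.9333 zdir [[-0.87, 0.41, 0.29], [0.5, 0.71, 0.5], [-0.0, 0.57, -0.82]]
0.6650944383687339
touch True [ 429.  -338.3   45.6] exp z 45.6
t 68.375
{'yellow': (array([438.1, 138.5]), 2173, array([ 430.8, -335.8,   60. ])), 'blue': (array([71. , 90.3]), 2217, array([486. ,  90.3,  60. ])), 'red': (array([352.5, 146.7]), 1904, array([ 421.4, -235.3,   60. ]))} 70.3583
```

View pics/m0.png

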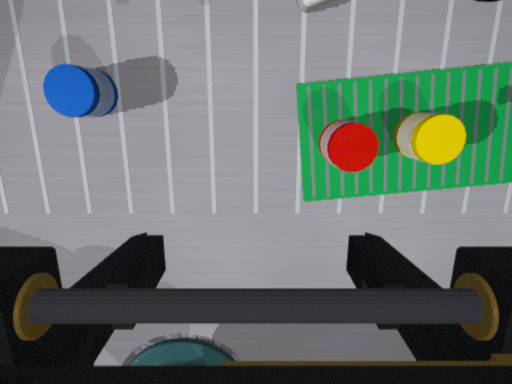

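View pics/y_i.png

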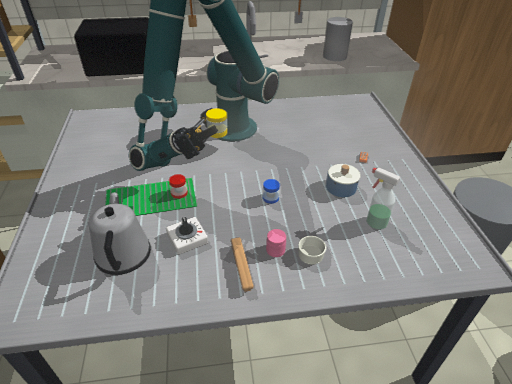

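```bash
python3 - <<'E'
from h import *
cs=cam('scene'); cd=cam('side')
print('kettle base',onz(cs,(121,243),20).round(),onz(cd,(231,128),20).round(),'spout',tri([(cs,(114,199)),(cd,(251,106))]))
psi=np.radians(60)
z0=pick([486,90.4],psi)
invert([510,-50,330],psi)
env.hold(1.1); save('b_i',env.read_camera('scene')); env.hold(1.1); print(env.state()['finger_gap'])
E
```

```text
kettle base [ 657. -407.   20.] [ 676. -405.   20.] spout (array([ 585.66716821, -411.9348385 ,  143.86170407]), array([4., 4.]))
hit False [483.6  86.1  41.6] [483.5  86.1  41.4]
gap 0.6680670741027874 0.6708070192855389 F [-0.2  0.5 -1.9] t 74.9833
inv t 77.1 zdir [[-0.87, 0.41, 0.29], [0.5, 0.71, 0.5], [-0.0, 0.57, -0.82]]
0.6656329801075949
```

View pics/b_i.png

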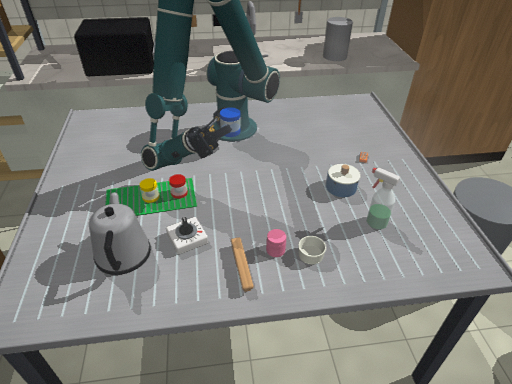

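```bash
python3 - <<'E'
from h import *
psi=np.radians(60)
place([439,-431],psi,41.6)
c,im,s=look([480,-330],-np.pi/2,330,'n0'); r=caps(c,im,{'yellow':[431,-334],'blue':[440,-432],'red':[422,-234]}); print(r,s['time_s'])
save('n0s',env.read_camera('side')); 
c,im,s=look([600,-200],-np.pi/2,260,'t0'); print(s['time_s'])
E
```

```text
touch True [ 436.5 -435.3   45.7] exp z 45.6
t 85.4917
{'yellow': (array([258.8, 147.3]), 1923, array([ 430.7, -333.6,   60. ])), 'blue': (array([342.1, 140.7]), 1911, array([ 438.3, -432.2,   60. ])), 'red': (array([174.6, 155.3]), 1823, array([ 421.3, -232.7,   60. ]))} 87.1583
88.2417
```

View pics/n0.png

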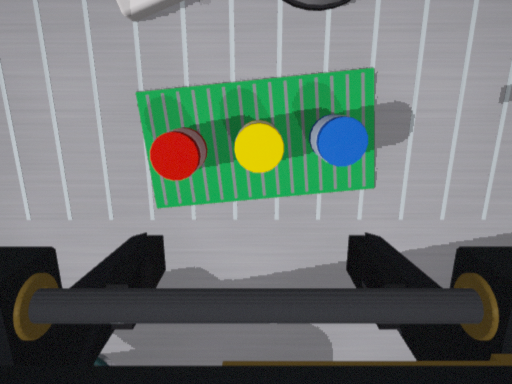

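View pics/t0.png

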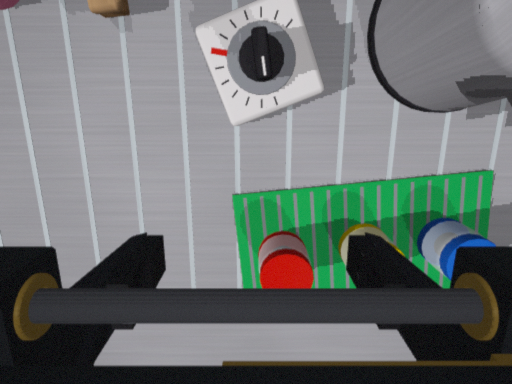

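```bash
python3 -c "
import cv2
a=cv2.imread('pics/t0.png')[0:130,185:335]; cv2.imwrite('pics/tz.png',cv2.resize(a,None,fx=4.6,fy=4.6,interpolation=cv2.INTER_CUBIC))"
```

```text
(no output)
```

View pics/tz.png

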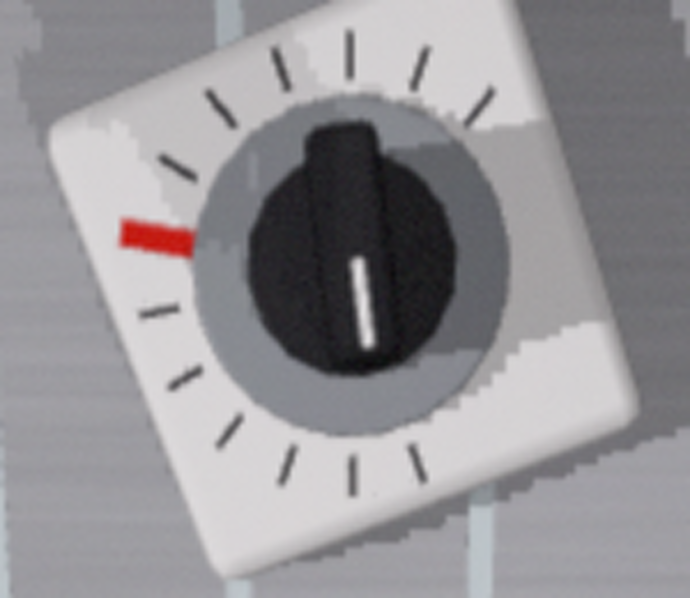

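```bash
python3 - <<'E'
from h import *
c=lst('t0'); f=lambda x,y,z: onz(c,(x/4.6+185,y/4.6),z)[:2]
box=[f(*p,35) for p in ((50,133),(510,-8),(635,412),(222,575))]; print(np.round(box,1))
cen=f(352,265,36); w=[f(357,258,79),f(367,347,79)]; red=f(157,239,35); t1=f(418,463,35); print(cen,w,red,t1)
C=cen
c2,im,s=look(cen,-np.pi/2,190,'t1'); print(s['time_s'],c2[2])
a=cv2.cvtColor(im,cv2.COLOR_RGB2BGR); y0,x0=0,170; a=a[0:200,160:360]; cv2.imwrite('pics/t1z.png',cv2.resize(a,None,fx=3,fy=3,interpolation=cv2.INTER_CUBIC))
E
```

```text
[[ 670.8 -143.9]
 [ 697.  -240. ]
 [ 614.5 -269.9]
 [ 579.6 -178.2]]
[ 644.67125859 -207.49995365] [array([ 640.09642656, -207.65165636]), array([ 624.33255275, -209.59705844])] [ 650.1123199  -165.73135944] [ 603.8528541  -222.25240314]
88.9167 [ 642.76647328 -207.4438507   317.15358062]
```

View pics/t1z.png

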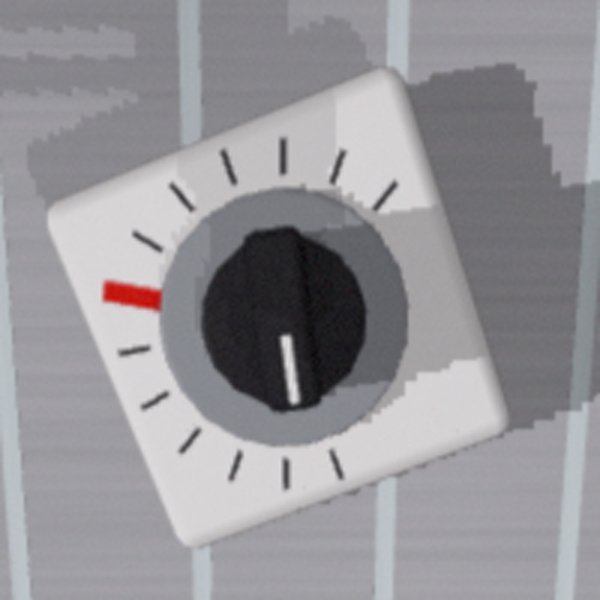

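```bash
python3 - <<'E'
from h import *
c=lst('t1'); f=lambda x,y,z: onz(c,(x/3+160,y/3),z)[:2]
T=[(338,465),(286,474),(236,466),(190,440),(154,400),(135,351),(132,296),(148,241),(182,196),(229,168),(283,156),(338,166),(386,195)]
W=np.array([f(*t,35) for t in T]); A=np.c_[2*W,np.ones(13)]; s=np.linalg.lstsq(A,(W**2).sum(1),rcond=None)[0]; C=s[:2]; print('C',C,'r',np.sqrt(s[2]+C@C))
ang=np.unwrap(np.arctan2(*(W-C).T[::-1])); print(np.round(ang,2),np.round(np.diff(ang),2))
base=np.mean(ang+0.35*np.arange(13)); print('tick1 angle',base,np.degrees(base))
w=np.array([f(287,336,79),f(295,404,79)]); print('line',w,np.linalg.norm(w[1]-w[0])); d=w[1]-w[0]; pa=np.arctan2(d[1],d[0]); print('pointer',pa,'dial',(base-pa+np.pi)%(2*np.pi)-np.pi)
e=w[1]-C; print('via end',(base-np.arctan2(e[1],e[0])), np.linalg.norm(e))
print('timer dir box', [f(*p,35).round(1) for p in((50,212),(392,68),(508,425),(188,546))])
E
```

```text
C [ 643.1449188  -207.26863353] r 42.28505131460422
[-2.78 -3.13 -3.48 -3.83 -4.19 -4.53 -4.87 -5.23 -5.58 -5.93 -6.28 -6.63
 -6.98] [-0.36 -0.35 -0.36 -0.35 -0.34 -0.35 -0.36 -0.35 -0.34 -0.35 -0.35 -0.35]
tick1 angle -2.779457606852162 -159.25119020816092
line [[ 639.84467948 -207.8548459 ]
 [ 624.19285229 -209.73531728]] 15.76438602506779
pointer -3.0220218841947575 dial 0.24256427734259534
via end 0.23270878734585576 19.111916529494156
timer dir box [array([ 671.6, -144.5]), array([ 706.5, -235.2]), array([ 614.8, -270.5]), array([ 579.9, -178.9])]
```

```bash
python3 - <<'E'
from h import *
c=lst('t0')
for p in ((369,45),(385,85),(410,103)): X=onz(c,p,10); print(X.round(),np.linalg.norm(X[:2]-[643.1,-207.3]), np.linalg.norm(X[:2]-[667,-406]))
q=[env.solve_ik([643.1,-207.3,75],down(0.124+np.pi/2-k)) for k in(0,1.86)]; print(np.round(q,2))
E
```

```text
[ 660. -321.   10.] 114.87060484911378 85.37674722786011
[ 620. -342.   10.] 136.3445450183189 79.52233714037273
[ 601. -371.   10.] 168.97160196888552 74.37135333593916
[[-0.35  0.43  1.75 -0.    0.96 -2.04]
 [-0.35  0.43  1.75 -0.    0.96 -0.18]]
```

```bash
python3 - <<'E'
from h import *
C=[643.1,-207.3]; a=0.122+np.pi/2
env.grip(0.45,20)
env.move_to([*C,130],down(a))
print(env.line_to([*C,75.5],speed=100,until_force=8),env.state()['eef_pos'].round(1))
env.grip(0.0,20); s=env.state(); print('gap',s['finger_gap'],s['force'].round(1),s['torque'].round(2))
q=s['qpos'].copy(); 
q2=env.solve_ik(s['eef_pos'],down(a-1.86)); print(np.round(q,3),np.round(q2,3))
q[5]+=1.86; env.goto_joints(q); env.hold(0.3); s=env.state(); print(s['qpos'][5],s['torque'].round(2),s['force'].round(1))
env.grip(0.45); up(140)
c2,im,s=look(C,-np.pi/2,190,'t2'); print(s['time_s'])
a=cv2.cvtColor(im,cv2.COLOR_RGB2BGR)[0:200,160:360]; cv2.imwrite('pics/t2z.png',cv2.resize(a,None,fx=3,fy=3,interpolation=cv2.INTER_CUBIC))
E
```

```text
False [ 643.2 -207.3   75.4]
gap 0.15808275712948616 [-0.4  0.9  2.6] [ 0.12 -0.02 -0.03]
[-0.349  0.425  1.753  0.     0.963 -2.041] [-0.348  0.425  1.752 -0.     0.964 -0.181]
-0.18207649860704442 [ 0.61 -0.44 -0.05] [ 3.7  4.4 -1.4]
98.05
```

View pics/t2z.png

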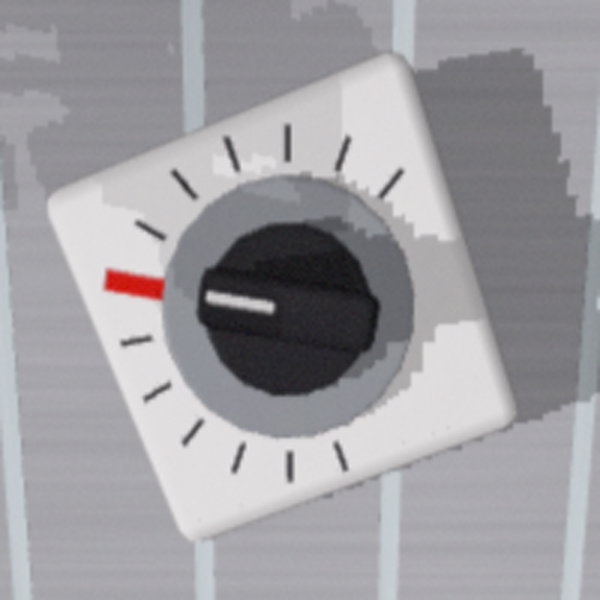

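```bash
python3 - <<'E'
from h import *
c=lst('t2'); im=np.load('pics/t2.npy')
b=near(blobs(im,'red',15),c,[650,-165],35); r=onz(c,b[0],35)[:2]
sub=im[85:115,225:256].astype(int); m=(sub.min(2)>150); yy,xx=np.nonzero(m); print(len(xx))
pts=np.array([onz(c,(x+225,y+85),79)[:2] for x,y in zip(xx,yy)]); v=np.linalg.svd(pts-pts.mean(0))[2][0]; v*=np.sign(v[1])
C=np.array([643.1,-207.3]); pa=np.arctan2(v[1],v[0]); ra=np.arctan2(*(r-C)[::-1]); pc=np.arctan2(*(pts.mean(0)-C)[::-1])
print('pointer',pa,pc,'red dir',ra,'red from ticks',-2.779-2.1+2*np.pi,'dial est',2.1+ra-pa)
save('end_scene',env.read_camera('scene')); save('end_side',env.read_camera('side'))
E
```

```text
69
pointer 1.409816805460399 1.3861894086689825 red dir 1.3985517348902334 red from ticks 1.4041853071795867 dial est 2.0887349294298345
```

View pics/end_scene.png

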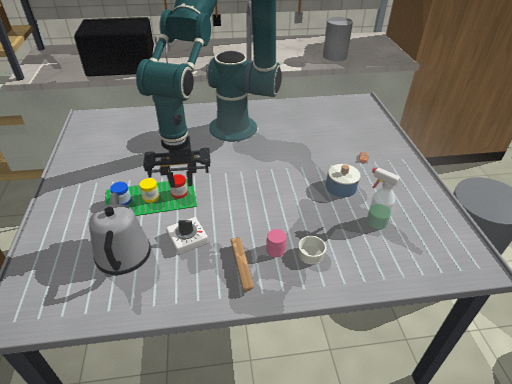

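View pics/end_side.png

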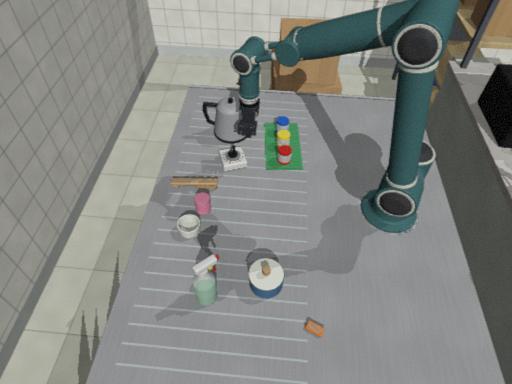

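```bash
python3 - <<'E'
from h import *
print(env.state()['time_s']); print(env.finish_job())
E
```

```text
98.2
the job is handed in; nothing more can be done
None
```

The job is done and handed in at 98 s of the 210 s allowed.

**Filter and lid:** The mesh filter nearer the base went into the crock, and the picture afterwards shows it inside. I pressed the lid on with the knob gripped, then again from above until the force changed by 20 N. The knob top stood at about 98 mm, where a seated lid should be. The offset between knob and flange in the picture matched that of the lid lying flat, so I took it as level. I made no direct tilt measurement.

**Jars:** All three were there and were turned over in the order red, yellow, blue, each held cap straight down for about 2.2 s. They were set down at a contact height that fits the mat's 4 mm. They now stand upright and wholly on the mat, about 100 mm apart.

- **Knock:** Yellow had been knocked about 50 mm between my first and later looks, so I measured it again before grasping.

**Timer:** The dial was at about 0.24 rad and I turned it 1.86 rad clockwise. The picture afterwards gives 2.09 by the line's direction and 2.11 by its position, against the mark at 2.1.

**Left alone:** The kettle, spray bottle, ramekin, brush, pink look-alike and second filter stand where they were in the last pictures.

**Checks that disagreed:**
- The filter's height by two views came out noisy, from -3 to 42 mm across different pairs of views, against about 14 mm expected. Its size at 14 mm matched, so I used that height.
- The crock rim came out at 58 mm against the stated 62.
- The lid knob came out at 37 mm, below its 50 mm top.

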